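# Open the fume extractor's filter box and take out the top spark screen

## Robot

A 6-joint arm with a two-finger parallel gripper is mounted at the origin on the work surface. World frame = base frame: x ahead of the robot, y to its left, z up, the work surface at z = 0. Lengths are in m, angles in rad, forces in N, time in s.
With the tool pointing down it reaches from about 0.275 to 0.875 m from the base axis. Payload 12.5 kg.
Tool frame: the origin (TCP) lies between the finger pads; the fingertips stand 17 mm ahead of it and the grasp point (between the pads) lies 2 mm behind it; z points along the fingers, y is the direction in which the jaws open and shut (so a half turn about z gives the same grasp; the last joint's range is limited). The gripper opens to 85 mm and grips with 20 to 120 N. Pads are 22 mm wide; open, the fingers measure 114 mm over their backs; the gripper's body (76 mm by 85 mm) begins 54 mm behind the grasp point. The pads swing forward as they close: fully open they stand 13 mm farther back than shut.
Start: joints at [1.215, 0.351, 1.652, -0, 1.139, -0.085], TCP at [0.147, 0.53, 0.248] pointing down, gripper open.
Joint ranges: [-2.75, 2.75], [-0.79, 2.1], [0.01, 2.65], [-1.57, 4.71], [0.07, 3.14], [-2.87, 2.87]. Speed limits (rad/s): [2.22, 2.22, 2.79, 3.14, 3.14, 3.14].

## Interface

Orientations are given as a unit quaternion [w, x, y, z].
In Python, from cell import state, read_camera, sign_off, search_frame, silhouettes gives the robot as it stands. The module is installed in compiled form; this text tells all that it offers.
- The arm moves only by the tool play_rows, never from a script. Its argument "increments" is a list of rows, each an object of numbers: "x", "y", "z": the shift along the tool's x, y, z in mm; "ax", "ay", "az": the turn, a rotation vector about the tool's x, y, z in rad. A call has 1 to 8 rows; each row is the pose to reach, as a shift and turn from the pose measured when the call began, along the tool's axes at that moment; what a row does not reach only later rows make up. A row lasts 1/8 s, in which the tool goes at most 62.5 mm and 10.7 degrees, less where a joint would pass 70% of its speed; a pose out of reach is approached as far as the arm can. A call with a gripper value outside its range is refused whole. "hand" is the closure, from 0 (fully open) to 1 (shut), set as the call begins (left out, the last holds). The fingers move at their own pace and stop on an object; "newtons" is the grip in N (left out, the last holds). Time passes only in rows, so rows that repeat a pose let the fingers close. It gives the time, the measured TCP pose, the force and the opening at its end, in the units of the state.
- state(): the state, without advancing time (a new reading comes with each control period).
- read_camera(name): name is "side" or "top"; returns a dict with "image" (480x640x3 uint8, red, green, blue), "K" (3x3 intrinsics, pixels), "pose" (4x4, takes a point from camera to world coordinates). Camera axes: x right, y up, looking along -z (the intrinsics and any distortion apply to the point x, -y, -z); pixel columns grow to the right and rows downward; lengths in m; the calibration is good to about 2 mm. A picture is of the moment at which its call begins. There is no depth.
- sign_off(): hands the job in, once; it reports no verdict.
Trained networks look in the newest picture that a camera, given by its name, has taken for a name from the list of things; names that differ only in an ending like _2 or _b are one class to them, and where a whole thing is asked for, a point or a joint stands for the part that bears it (a point fixed in the world has none). Each returns a list of dicts, best first, with "p" (0 to 1); they miss things now and then, are a little off and sometimes report something else, mostly with a low value. They report only what shows in the picture. A call takes as long as a camera call. They do not tell look-alikes from the thing itself.
- search_frame(camera, name): "at" ([x, y, z] in m, in world coordinates, good to about 4 mm: the middle of the surface that is visible of it).
- silhouettes(camera, name): "mask" (480x640 bool, what is visible of it).
The state is a dict: "time_s": time; "joints": joint angles; "joint_velocities": joint speeds; "joint_efforts": joint torques, N m; "eef_pos": TCP position; "tcp_rot": TCP orientation; "ft_force": force on the tool from outside, world axes, zero at the start; "torque": the same for the moment, N m; "grip_width": finger opening in m.
Only numpy, scipy, OpenCV 4.12 (cv2) and the standard library are available. Lean on these libraries where they do the work, as an engineer would, in place of code of your own. Each camera call takes 0.05 s, during which the arm holds its last target.

## Task

Unclip the cover of the fume extractor's filter box: push the cover down against its sprung seal, keep it down while you squeeze the two black tabs on it together, then lift it off and set it down flat, tabs up, on the rubber mat. Then lift the top spark screen straight out by its rib, leaving the one nested under it in the box, and set it down flat in the open steel tray. Lower both parts until they rest before letting go, and leave the other things on the bench alone.

Things in the scene. Friction and masses are not known exactly. Their poses are not given: they have to be found in the camera images.
- housing: Grey sheet-metal filter box fixed to the bench, 170 (x) x 196 (y) x 86 mm tall, open on top, floor 8 mm up; origin: centre of its underside. Side walls at y +-92 to +-98 have lips overhanging inward to y = +-84 (x -50 to 50), underside 80 mm up, a ridge turned down 3.4 mm on the lip's edge. End walls (x +-79 to +-85) 71 mm high; duct stub on the +x end.
- cover: Loose grey cover plate 152 (x) x 161 (y) x 5 mm, 350 g with its tabs; origin: centre of its underside, axes as the housing's. It starts clipped in, underside 66 mm above the bench. On top slide two black L-shaped tabs, at +y and -y. Push it down first, then squeeze the tabs (closing along y) and lift it by the squeezed tabs; squeezed while not pushed down they jam.
- seal (a joint): How far the cover's sprung seal is pushed down: 0 clipped, 0.012 m hard stop. The hooks are locked until the cover is 4 mm down: 5 to 7 N starts it, 0.8 N more per mm, so about 10 N frees it. Fingertips set on the tabs' feet just outside the thumb plates can push it. Keep it down until the tabs are in.
- tab_a (a joint): How far the +y tab is squeezed in: 0 at rest, 0.011 m fully in; 0.008 frees its hook (a 4 mm upturned barb caught behind the ridge of the housing's lip). Takes 3 N at rest, 8 N fully in; springs back out when let go.
- tab_b (a joint): The same for the -y tab.
- tab_a_grip (a point): Middle of the outer face of the +y tab's upright thumb plate, 29 mm above the cover's underside. The plate is 50 mm wide (x), 6 mm thick; its top is 44 mm and the flat foot's top face 10 mm above the cover's underside; the foot (50 mm wide) reaches from it outward to the hook. Outer faces of the two plates are 62 mm apart at rest, 40 mm fully squeezed.
- tab_b_grip (a point): The same on the -y tab.
- mat: Flat dark rubber mat fixed to the bench, 185 (x) x 195 (y) x 4 mm; origin: centre of its underside.
- tray: Open shallow steel tray fixed to the bench, 175 (x) x 185 (y) mm outside, 24 mm high, walls and floor 4 mm; origin: centre of its underside.
- screen_top: Top spark screen, hidden under the cover: loose perforated metal plate 116 (x) x 120 (y) x 3 mm, 120 g, with a hollow straight-sided rib along x over its middle, 90 mm long, 27 mm wide (y), top 40 mm above the underside. Origin: centre of its underside, at the start 11 mm above the bench, axes as the housing's. Pinch the rib across y near its top.
- screen_low: Lower spark screen, nested under the top one: same plate, 140 g, with a rib 17 mm wide and 34 mm high inside the top one's hollow rib, 1.75 mm play per side, so a crooked lift drags it up. Origin: centre of its underside, 8 mm above the bench. It stays in the box.
- wirebrush: wire brush, 170 x 26 x 34 mm; bystander, leave alone (origin at the centre of its underside)
- steelblock: bare steel block, 75 x 45 x 45 mm; bystander, leave alone (origin at the centre of its underside)
- flatfile: flat file with wooden handle, 290 mm long; bystander, leave alone (origin at the centre of its underside)
- cclamp: steel C-clamp lying flat, 130 x 95 mm; bystander, leave alone (origin at the centre of its underside)
- spraycan: upright grey can, 62 mm wide, 170 mm tall; bystander, leave alone (origin at the centre of its underside)
- hammer: hammer lying flat, 250 mm long; bystander, leave alone (origin at the centre of its underside)
- spanner: spanner lying flat, 180 mm long; bystander, leave alone (origin at the centre of its underside)
Mind the look-alikes: they are no part of the job. What is shaped like the cover but brown is not meant.

How it is judged:
On the way, in this order (a step that is already met when the one before it is completed fails the run):
1. both tabs squeezed in (8 mm or more) while the cover is still down in the housing (value of joint each of tab_a, tab_b above 0.008 m and z of cover in the frame of housing below 0.07 m and horizontal distance between cover and housing below 0.02 m), for 0.02 s.
2. the cover lifted clear of the housing (z of cover in the frame of housing above 0.1 m), for 0.05 s.
3. the cover lowered flat on to the mat, still in the fingers (horizontal distance between cover and mat below 0.06 m and z of cover in the frame of mat below 0.009 m and angle between cover's own z axis and vertical below 0.1 rad and contact force between the fingers and cover above 0.5 N and contact force between cover and mat above 0.2 N), for 0.02 s.
4. the cover let go on the mat, tabs sprung out (horizontal distance between cover and mat below 0.06 m and z of cover in the frame of mat below 0.009 m and angle between cover's own z axis and vertical below 0.1 rad and contact force between the fingers and cover below 0.1 N and value of joint each of tab_a, tab_b below 0.003 m), for 0.1 s.
5. the top screen lifted clear of the housing, the lower one left in it (height (world z) of screen_top above 0.09 m and horizontal distance between screen_low and housing below 0.025 m and z of screen_low in the frame of housing below 0.013 m and angle between screen_low's own z axis and vertical below 0.1 rad), for 0.05 s.
6. the top screen lowered flat into the tray, still in the fingers (horizontal distance between screen_top and tray below 0.05 m and z of screen_top in the frame of tray below 0.01 m and angle between screen_top's own z axis and vertical below 0.1 rad and contact force between the fingers and screen_top above 0.5 N and contact force between screen_top and tray above 0.2 N), for 0.02 s.
At the end, for the whole second after the job is handed in: Cover flat (0.1 rad), tabs up and sprung out, on the mat within 60 mm of its centre; top screen flat on the tray's floor within 50 mm of its centre; lower screen flat on the housing's floor within 25 mm of its centre; all at rest and let go (horizontal distance between cover and mat below 0.06 m and z of cover in the frame of mat below 0.009 m and angle between each of cover, screen_top, screen_low's own z axis and vertical below 0.1 rad and horizontal distance between screen_top and tray below 0.05 m and z of screen_top in the frame of tray below 0.01 m and horizontal distance between screen_low and housing below 0.025 m and z of screen_low in the frame of housing below 0.013 m and value of joint each of tab_a, tab_b below 0.003 m and linear speed of each of cover, screen_top, screen_low below 0.02 m/s); the robot touches nothing.
It fails at once if the lower screen dragged up more than 15 mm (height (world z) of screen_low above 0.023 m).
It fails at once if another thing on the bench pushed more than 30 mm (distance of any of wirebrush, steelblock, flatfile, cclamp, spraycan, hammer, spanner from where it was at the start of the episode above 0.03 m).
It also fails if it takes over 70 s, if anything falls off the work surface, if the arm or the gripper's body presses on something with over 40 N, if the wrist force passes 120 N, or if a joint passes its speed limit or range.

## Working session

There is one attempt and no reset: what is moved stays moved. The work goes in short steps, Python scripts to look and compute and a tool call to move; the robot and the scene stay as the last step left them, time stands still between calls to the robot, and variables do not carry over. Pictures are saved under pics/ and viewed, and the job is handed in when it is done.

Besides the shell and the picture viewer there is one more tool, called in YAML: its name, and indented under it one key for each argument. play_rows: Moves the arm, as the interface text tells. Its arguments: {"type":"object","properties":{"increments":{"type":"array"},"hand":{"type":"number"},"newtons":{"type":"number"}},"required":["increments"]}

```bash
mkdir -p pics; cat > h.py <<'E'
import numpy as np, cv2
from cell import *
def snap(n,f):
    r=read_camera(n); cv2.imwrite('pics/'+f,r['image'][:,:,::-1]); return r
def proj(r,P):
    P=np.atleast_2d(P); M=np.linalg.inv(r['pose']); c=P@M[:3,:3].T+M[:3,3]
    p=np.stack([c[:,0],-c[:,1],-c[:,2]],1)@np.array(r['K']).T
    return p[:,:2]/p[:,2:]
def back(r,uv,z):
    uv=np.atleast_2d(uv); d=np.c_[uv,np.ones(len(uv))]@np.linalg.inv(r['K']).T
    d=d*[1,-1,-1]@np.array(r['pose'])[:3,:3].T; o=np.array(r['pose'])[:3,3]
    return o+d*((z-o[2])/d[:,2:])
E
python3 - <<'E'
from h import *
s=state(); print(s)
for n in('top','side'):
    r=snap(n,n+'0.png'); print(n,r.keys(),r['K'],r['pose'])
    for k in('housing','cover','mat','tray','tab_a','tab_b','tab_a_grip','tab_b_grip','spraycan'):
        print(k,[(np.round(d['at'],3).tolist(),round(d['p'],2)) for d in search_frame(n,k)][:4])
E
```

```text
{'time_s': 0.0, 'joints': array([ 1.21541133e+00,  3.51187546e-01,  1.65247461e+00,  8.55649092e-06,
        1.13908690e+00, -8.45976440e-02]), 'joint_velocities': array([-0.00054398, -0.00060375,  0.00042761, -0.00044891,  0.00092458,
        0.00052517]), 'joint_efforts': array([-5.25860960e-04, -5.06096220e+01, -2.91410923e+01, -1.37033571e-04,
        4.43602839e-03, -5.31244450e-05]), 'eef_pos': array([0.14697641, 0.529655  , 0.24776588]), 'tcp_rot': array([-1.29966509e-04,  1.34982148e-01,  9.90847862e-01, -5.63417160e-04]), 'ft_force': array([-0.66945961, -0.1919283 , -0.44888134]), 'torque': array([ 0.02491856,  0.00357454, -0.01626349]), 'grip_width': 0.08570341963944224}
top dict_keys(['image', 'K', 'pose']) [[578.11267772   0.         317.02060946]
 [  0.         578.11267772 250.1381654 ]
 [  0.           0.           1.        ]] [[ 0.01261974  0.98661874 -0.16255522  0.25448539]
 [-0.99984081  0.01450162  0.01039551 -0.00998715]
 [ 0.01261372  0.16239815  0.98664469  1.481115  ]
 [ 0.          0.          0.          1.        ]]
housing [([0.493, -0.012, 0.068], 0.87),
[... 1155 characters left out ...]
49  0.63339089  0.77364698  1.39641251]
 [ 0.          0.          0.          1.        ]]
housing [([0.475, 0.061, 0.063], 0.69), ([0.367, -0.196, 0.018], 0.64)]
cover [([0.495, -0.002, 0.073], 0.72), ([0.185, 0.421, 0.008], 0.63)]
mat [([0.493, 0.294, 0.0], 0.67)]
tray [([0.543, -0.285, 0.004], 0.65)]
tab_a [([0.486, -0.042, 0.072], 0.78), ([0.221, -0.377, 0.013], 0.71), ([0.518, 0.033, 0.081], 0.58)]
tab_b [([0.486, -0.042, 0.072], 0.78), ([0.221, -0.377, 0.013], 0.71), ([0.518, 0.033, 0.081], 0.58)]
tab_a_grip [([0.224, -0.378, 0.008], 0.7), ([0.513, 0.032, 0.076], 0.64)]
tab_b_grip [([0.487, -0.047, 0.076], 0.89), ([0.496, -0.002, 0.076], 0.67)]
spraycan [([0.724, 0.304, 0.124], 0.66)]
```

View pics/top0.png

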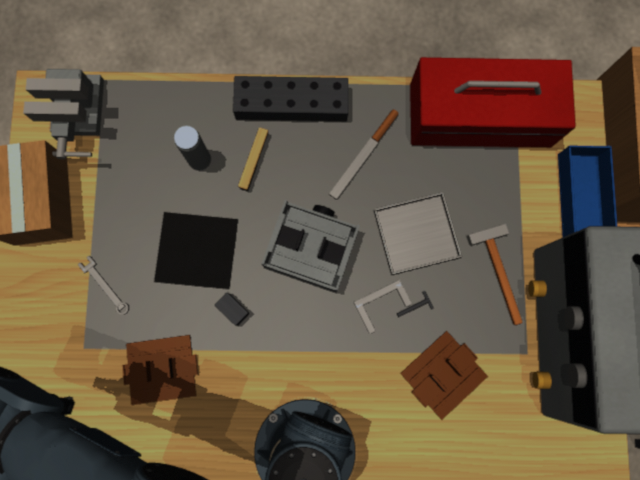

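View pics/side0.png

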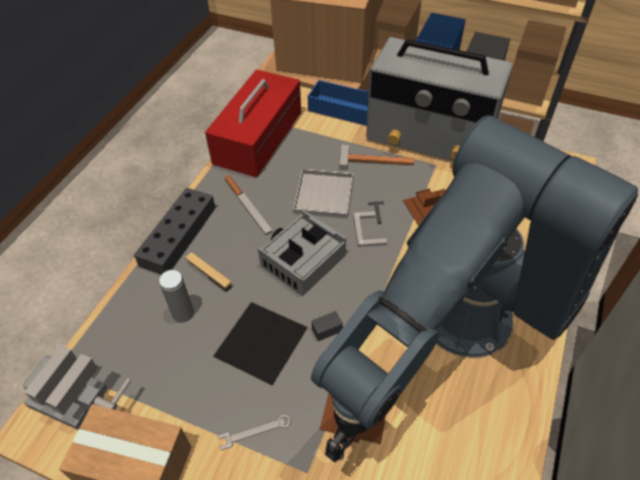

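The top view shows the housing around (312,245), the mat at (197,250) and the tray at (418,233). The duct stub is at (325,210). The brown covers at lower left and right are decoys. I'll zoom in to fit the housing yaw.

```bash
python3 - <<'E'
from h import *
a=cv2.imread('pics/top0.png'); c=a[190:300,250:370]; cv2.imwrite('pics/z1.png',cv2.resize(c,None,fx=5,fy=5,interpolation=cv2.INTER_CUBIC))
a=cv2.imread('pics/side0.png'); c=a[205:300,250:355]; cv2.imwrite('pics/z2.png',cv2.resize(c,None,fx=6,fy=6,interpolation=cv2.INTER_CUBIC))
E
```

```text
(no output)
```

View pics/z1.png

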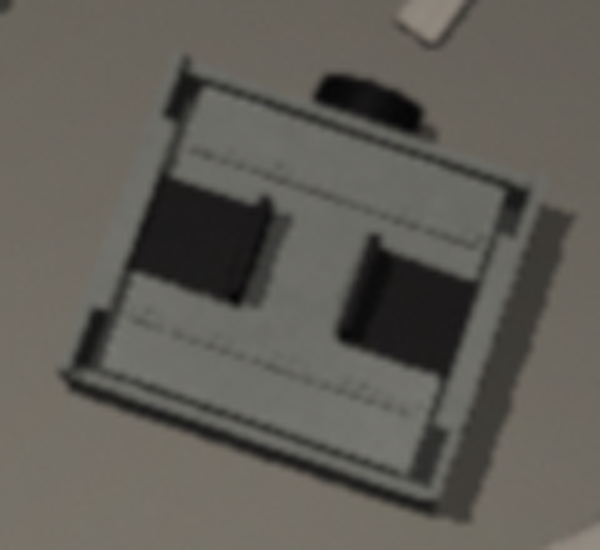

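View pics/z2.png

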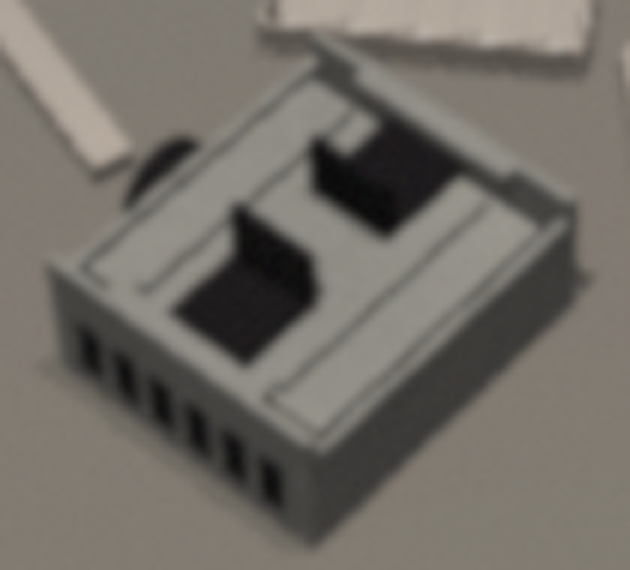

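```bash
cat > fit.py <<'E'
from h import *
from scipy.optimize import least_squares
rt=read_camera('top'); rs=read_camera('side')
H=np.array([[85,98,86],[-85,98,86],[-85,-98,86],[85,-98,86]])/1000.
# plate top centre mid-thickness +-28 y
T=np.array([[25,28,110],[-25,28,110],[25,-28,110],[-25,-28,110]])/1000.
t=np.array([[185,58],[65,372],[437,493],[545,180],[268,197],[240,303],[375,235],[343,340]])/5+[250,190]
s=np.array([[50,262],[318,442],[577,208],[315,38]])/6+[250,205]
P=np.r_[H,T]
def W(p,Q): c,n=np.cos(p[2]),np.sin(p[2]); return Q@np.array([[c,n,0],[-n,c,0],[0,0,1]])+[p[0],p[1],0]
def f(p,m=3): 
    a=(proj(rt,W(p,P))-t).ravel(); b=(proj(rs,W(p,H))-s).ravel()
    return a if m==1 else b if m==2 else np.r_[a,b]
for m in(1,2,3):
    o=least_squares(f,[.49,-.01,-.3],args=(m,)); print(m,np.round(o.x,4),np.round(o.fun,1))
E
python3 fit.py
python3 - <<'E'
from h import *
for n in('top','side'):
    r=read_camera(n)
    for k,z in(('mat',.004),('tray',.024)):
        d=[q for q in silhouettes(n,k)][0]; m=d['mask'].astype('uint8')
        c,_=cv2.findContours(m,0,1); c=max(c,key=cv2.contourArea)[:,0].astype(float)
        w=back(r,c,z)[:,:2].astype('float32'); print(n,k,d['p'],cv2.minAreaRect(w*1000))
E
```

```text
1 [ 0.4966 -0.0108 -0.317 ] [-1.8 -1.1 -1.   0.3  0.9  2.2  1.2 -0.3  0.3  0.6 -0.9 -1.3  0.8  0.5
  0.5 -1.2]
2 [ 0.4958 -0.0064 -0.3125] [-0.4  0.6 -0.8  1.6  0.7 -1.6  0.6 -1. ]
3 [ 0.4966 -0.01   -0.3154] [-2.2 -1.1 -1.3  0.4  0.6  2.2  0.9 -0.3 -0.1  0.7 -1.3 -1.2  0.5  0.5
  0.2 -1.1 -0.1 -0.5 -0.7  0.5  0.9 -2.5  1.  -1.9]
top mat 0.77 ((493.8414001464844, 285.3587341308594), (196.77748107910156, 186.73828125), 85.4732894897461)
top tray 0.59 ((542.7614135742188, -282.6954345703125), (176.50257873535156, 188.5827178955078), 14.833280563354492)
side mat 0.69 ((496.7737731933594, 286.6251220703125), (197.7655487060547, 187.95989990234375), 84.80486297607422)
side tray 0.57 ((544.5565185546875, -275.23455810546875), (179.58956909179688, 205.5187530517578), 14.888803482055664)
```

```bash
cat > ov.py <<'E'
from h import *
import sys
def W(p,Q): c,n=np.cos(p[2]),np.sin(p[2]); return Q@np.array([[c,n,0],[-n,c,0],[0,0,1]])+[p[0],p[1],0]
def loop(p,Q): return W(p,np.array(Q)/1000.)
def rect(x0,x1,y0,y1,z): return [[x0,y0,z],[x1,y0,z],[x1,y1,z],[x0,y1,z]]
def draw(r,im,p,box,f,rects,out):
    x0,y0,x1,y1=box; c=cv2.resize(im[y0:y1,x0:x1],None,fx=f,fy=f,interpolation=cv2.INTER_CUBIC)
    cols=[(0,255,0),(0,0,255),(255,255,0),(0,255,255)]
    for i,R in enumerate(rects):
        q=((proj(r,loop(p,R))-[x0,y0]+.5)*f).round().astype('int32'); cv2.polylines(c,[q],True,cols[i%4],1)
    cv2.imwrite(out,c)
E
python3 - <<'E'
from ov import *
p=[.4966,-.0095,-.3155]
R=[rect(-85,85,-98,98,0),rect(-50,50,-98,98,86),rect(-76,76,-80.5,80.5,71),rect(-25,25,25,31,110),rect(-25,25,-31,-25,110)]
for n,b in(('top',(250,190,370,300)),('side',(250,195,355,305))):
    r=read_camera(n); draw(r,r['image'][:,:,::-1].copy(),p,b,5,R,f'pics/ov_{n}.png')
E
```

```text
(no output)
```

View pics/ov_top.png

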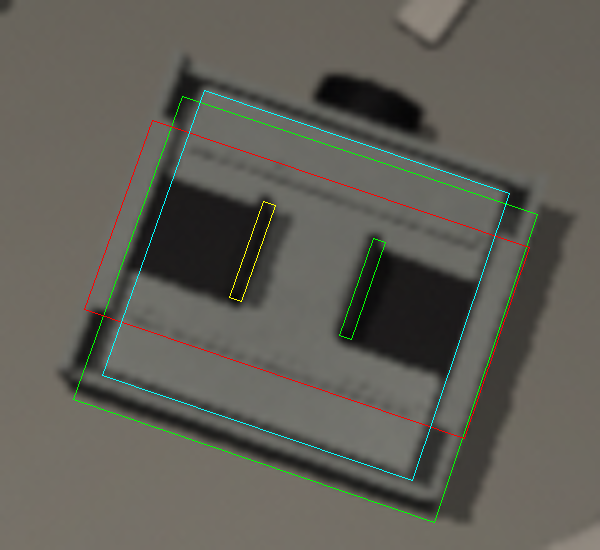

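View pics/ov_side.png

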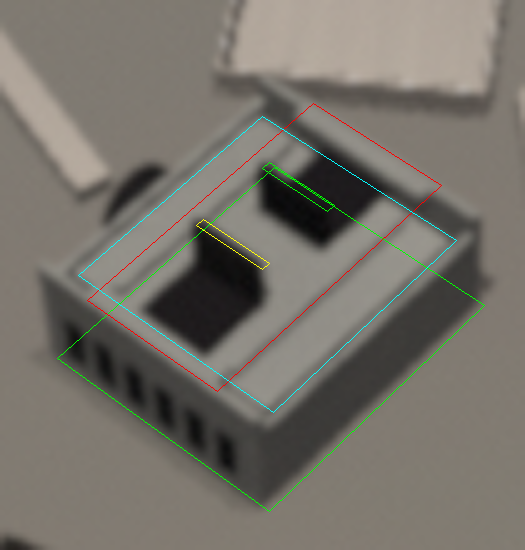

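```bash
cat > go.py <<'E'
from h import *
from scipy.spatial.transform import Rotation as Ro
def rot(): 
    q=state()['tcp_rot']; return Ro.from_quat([q[1],q[2],q[3],q[0]])
def target(x,y,z,yang):
    """yang: world angle (rad) of tool y axis"""
    s=state(); R=rot()
    ya=np.array([np.cos(yang),np.sin(yang),0]); za=np.array([0,0,-1.]); xa=np.cross(ya,za)
    G=Ro.from_matrix(np.stack([xa,ya,za],1)); d=R.inv().apply(np.array([x,y,z])-s['eef_pos'])*1000
    print('shift',d.round(1),'rv',(R.inv()*G).as_rotvec().round(4),'pos',s['eef_pos'].round(4),'F',s['ft_force'].round(1),'w',round(s['grip_width'],4),'t',round(s['time_s'],2))
E
python3 -c "
from go import *
target(.497,-.009,.2,np.pi/2-.3155)"
```

```text
shift [-481.3 -425.7   48.3] rv [ 0.     -0.      0.0447] pos [0.1471 0.53   0.2483] F [-1.   0.5  0.2] w 0.0857 t 1.5
```

play_rows:
  increments:
    - {"x": -15, "y": -13}
    - {"x": -45, "y": -40}
    - {"x": -85, "y": -75}
    - {"x": -125, "y": -110}
    - {"x": -165, "y": -145}
    - {"x": -205, "y": -180}
    - {"x": -245, "y": -215, "az": 0.02}
    - {"x": -285, "y": -250, "az": 0.045}
  hand: 0

```text
schema error: expected keys x, y, z, ax, ay, az
```

```bash
python3 -c "
from go import *
target(.497,-.009,.2,np.pi/2-.3155)"
```

```text
shift [-481.3 -425.7   48.3] rv [ 0.     -0.      0.0447] pos [0.1471 0.53   0.2483] F [-1.   0.5  0.2] w 0.0857 t 1.5
```

play_rows:
  increments:
    - {"x": -15, "y": -13, "z": 0, "ax": 0, "ay": 0, "az": 0}
    - {"x": -45, "y": -40, "z": 0, "ax": 0, "ay": 0, "az": 0}
    - {"x": -85, "y": -75, "z": 0, "ax": 0, "ay": 0, "az": 0}
    - {"x": -125, "y": -110, "z": 0, "ax": 0, "ay": 0, "az": 0}
    - {"x": -165, "y": -145, "z": 0, "ax": 0, "ay": 0, "az": 0}
    - {"x": -205, "y": -180, "z": 0, "ax": 0, "ay": 0, "az": 0}
    - {"x": -245, "y": -215, "z": 0, "ax": 0, "ay": 0, "az": 0.02}
    - {"x": -285, "y": -250, "z": 0, "ax": 0, "ay": 0, "az": 0.045}
  hand: 0

```text
time_s: 2.5
eef_pos: [0.3553, 0.2104, 0.2485]
tcp_rot: [0.0, 0.158, 0.987, 0.0]
ft_force: [0.7, 0.4, -0.3]
grip_width: 0.0857
```

```bash
python3 -c "
from go import *
target(.497,-.009,.2,np.pi/2-.3155)"
```

```text
shift [-203.  -164.4   48.5] rv [ 0.0003  0.0005 -0.0012] pos [0.3553 0.2104 0.2485] F [ 0.7  0.4 -0.3] w 0.0857 t 2.5
```

play_rows:
  increments:
    - {"x": -35, "y": -28, "z": 0, "ax": 0, "ay": 0, "az": 0}
    - {"x": -70, "y": -57, "z": 0, "ax": 0, "ay": 0, "az": 0}
    - {"x": -105, "y": -85, "z": 0, "ax": 0, "ay": 0, "az": 0}
    - {"x": -140, "y": -113, "z": 0, "ax": 0, "ay": 0, "az": 0}
    - {"x": -172, "y": -139, "z": 10, "ax": 0, "ay": 0, "az": 0}
    - {"x": -195, "y": -158, "z": 30, "ax": 0, "ay": 0, "az": 0}
    - {"x": -203, "y": -164, "z": 48, "ax": 0, "ay": 0, "az": 0}
    - {"x": -203, "y": -164, "z": 48, "ax": 0, "ay": 0, "az": 0}
  hand: 0.1

```text
time_s: 3.5
eef_pos: [0.4961, -0.0096, 0.1996]
tcp_rot: [-0.001, 0.158, 0.987, -0.0]
ft_force: [-0.5, -0.1, -0.6]
grip_width: 0.0768
```

```bash
python3 -c "
from go import *
target(.497,-.009,.2,np.pi/2-.3155)
for n,b in(('top',(230,170,390,300)),('side',(230,130,390,300))):
    r=snap(n,n+'1.png'); a=r['image'][b[1]:b[3],b[0]:b[2],::-1]; cv2.imwrite('pics/h_'+n+'.png',cv2.resize(a,None,fx=4 if n=='top' else 3.5,fy=4 if n=='top' else 3.5,interpolation=2))
    for k in('cover','tab_a','tab_a_grip'): print(n,k,[(np.round(d['at'],3).tolist(),round(d['p'],2)) for d in search_frame(n,k)][:4])
"
```

```text
shift [-0.6  0.9 -0.4] rv [-0.0004 -0.002  -0.0026] pos [ 0.4961 -0.0096  0.1996] F [-0.5 -0.1 -0.6] w 0.0768 t 3.5
top cover [([0.182, -0.348, 0.009], 0.89), ([0.235, 0.363, 0.007], 0.83)]
top tab_a [([0.151, -0.305, 0.011], 0.9), ([0.232, -0.389, 0.012], 0.74), ([0.219, 0.3, 0.013], 0.71), ([0.192, 0.442, 0.01], 0.43)]
top tab_a_grip [([0.216, 0.299, 0.014], 0.72), ([0.226, -0.39, 0.01], 0.58)]
side cover [([0.19, 0.366, 0.005], 0.78)]
side tab_a [([0.518, 0.034, 0.078], 0.9), ([0.486, -0.042, 0.073], 0.89), ([0.199, 0.304, 0.012], 0.74), ([0.183, 0.412, 0.01], 0.73)]
side tab_a_grip [([0.2, 0.306, 0.011], 0.72), ([0.511, 0.034, 0.078], 0.59), ([0.498, 0.295, 0.004], 0.31)]
```

View pics/h_top.png

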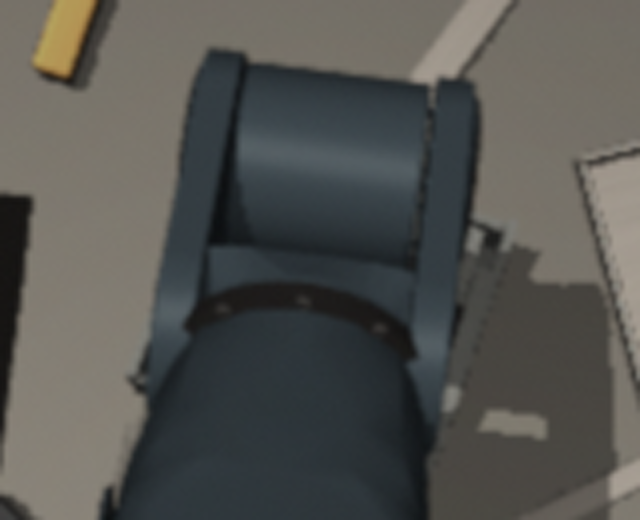

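View pics/h_side.png

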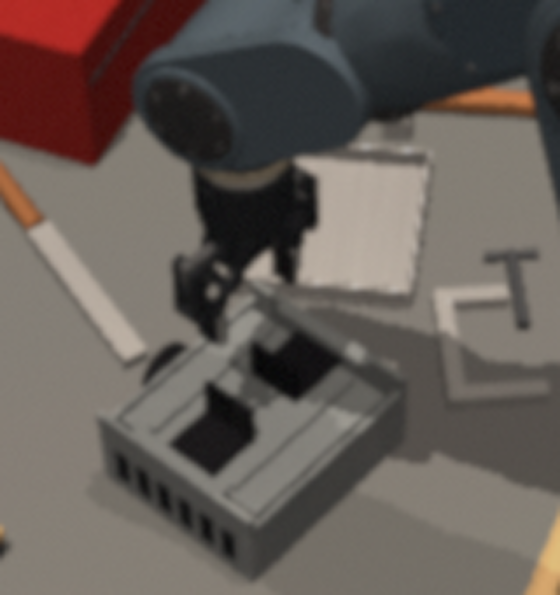

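play_rows:
  increments:
    - {"x": -2, "y": 0, "z": 25, "ax": 0, "ay": 0, "az": 0}
    - {"x": -2, "y": 0, "z": 50, "ax": 0, "ay": 0, "az": 0}
    - {"x": -2, "y": 0, "z": 75, "ax": 0, "ay": 0, "az": 0}
    - {"x": -2, "y": 0, "z": 92, "ax": 0, "ay": 0, "az": 0}
    - {"x": -2, "y": 0, "z": 100, "ax": 0, "ay": 0, "az": 0}
    - {"x": -2, "y": 0, "z": 100, "ax": 0, "ay": 0, "az": 0}

```text
time_s: 4.65
eef_pos: [0.4992, -0.0089, 0.101]
tcp_rot: [0.001, 0.157, 0.988, 0.0]
ft_force: [0.2, 1.8, -0.0]
grip_width: 0.0769
```

```bash
python3 -c "
from go import *
target(.498,-.0095,.08,np.pi/2-.3155)
for n,b in(('side',(230,160,360,300)),):
    r=snap(n,n+'2.png'); a=r['image'][b[1]:b[3],b[0]:b[2],::-1]; cv2.imwrite('pics/h2_'+n+'.png',cv2.resize(a,None,fx=4.2,fy=4.2,interpolation=2))
"
```

```text
shift [ 1.  -0.9 21. ] rv [ 0.0004  0.001  -0.0005] pos [ 0.4992 -0.0089  0.101 ] F [ 0.2  1.8 -0. ] w 0.0769 t 4.65
```

View pics/h2_side.png

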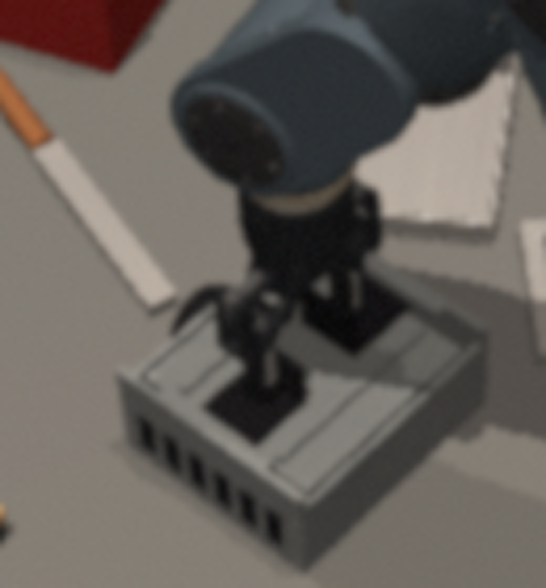

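The near finger is over the foot just outside its plate, at about (265,370) in the crop. I'll lower slowly and watch the force.

play_rows:
  increments:
    - {"x": 0, "y": 0, "z": 4, "ax": 0, "ay": 0, "az": 0}
    - {"x": 0, "y": 0, "z": 8, "ax": 0, "ay": 0, "az": 0}
    - {"x": 0, "y": 0, "z": 12, "ax": 0, "ay": 0, "az": 0}
    - {"x": 0, "y": 0, "z": 12, "ax": 0, "ay": 0, "az": 0}

```text
time_s: 5.2
eef_pos: [0.4993, -0.0089, 0.0891]
tcp_rot: [0.001, 0.157, 0.988, 0.0]
ft_force: [0.5, -0.3, -0.4]
grip_width: 0.0774
```

play_rows:
  increments:
    - {"x": 0, "y": 0, "z": 2, "ax": 0, "ay": 0, "az": 0}
    - {"x": 0, "y": 0, "z": 4, "ax": 0, "ay": 0, "az": 0}
    - {"x": 0, "y": 0, "z": 4, "ax": 0, "ay": 0, "az": 0}

```text
time_s: 5.58
eef_pos: [0.4992, -0.0089, 0.085]
tcp_rot: [0.0, 0.157, 0.988, 0.0]
ft_force: [-0.0, -0.1, -0.8]
grip_width: 0.0768
```

play_rows:
  increments:
    - {"x": 0, "y": 0, "z": 2, "ax": 0, "ay": 0, "az": 0}
    - {"x": 0, "y": 0, "z": 3, "ax": 0, "ay": 0, "az": 0}
    - {"x": 0, "y": 0, "z": 3, "ax": 0, "ay": 0, "az": 0}

```text
time_s: 5.95
eef_pos: [0.4993, -0.0089, 0.0821]
tcp_rot: [0.001, 0.157, 0.988, 0.0]
ft_force: [-0.1, -0.9, 4.7]
grip_width: 0.0769
```

play_rows:
  increments:
    - {"x": 0, "y": 0, "z": 2, "ax": 0, "ay": 0, "az": 0}
    - {"x": 0, "y": 0, "z": 4, "ax": 0, "ay": 0, "az": 0}
    - {"x": 0, "y": 0, "z": 6, "ax": 0, "ay": 0, "az": 0}
    - {"x": 0, "y": 0, "z": 6, "ax": 0, "ay": 0, "az": 0}

```text
time_s: 6.45
eef_pos: [0.4994, -0.009, 0.0765]
tcp_rot: [0.001, 0.157, 0.988, 0.0]
ft_force: [-2.9, 0.7, 9.4]
grip_width: 0.0772
```

play_rows:
  increments:
    - {"x": 0, "y": 0, "z": 1, "ax": 0, "ay": 0, "az": 0}
    - {"x": 0, "y": 0, "z": 1.5, "ax": 0, "ay": 0, "az": 0}
    - {"x": 0, "y": 0, "z": 1.5, "ax": 0, "ay": 0, "az": 0}
  hand: 0.25
  newtons: 40

```text
time_s: 6.82
eef_pos: [0.4997, -0.009, 0.0757]
tcp_rot: [0.001, 0.157, 0.988, 0.0]
ft_force: [-2.2, 0.1, 12.1]
grip_width: 0.0643
```

play_rows:
  increments:
    - {"x": 0, "y": 0, "z": 0, "ax": 0, "ay": 0, "az": 0}
    - {"x": 0, "y": 0, "z": 0, "ax": 0, "ay": 0, "az": 0}
    - {"x": 0, "y": 0, "z": 0, "ax": 0, "ay": 0, "az": 0}
  hand: 0.4

```text
time_s: 7.2
eef_pos: [0.5, -0.0089, 0.0774]
tcp_rot: [0.002, 0.157, 0.988, 0.0]
ft_force: [-8.7, 2.0, 29.9]
grip_width: 0.0516
```

play_rows:
  increments:
    - {"x": 0, "y": 0, "z": -1, "ax": 0, "ay": 0, "az": 0}
    - {"x": 0, "y": 0, "z": -1.5, "ax": 0, "ay": 0, "az": 0}
    - {"x": 0, "y": 0, "z": -1.5, "ax": 0, "ay": 0, "az": 0}
    - {"x": 0, "y": 0, "z": -1.5, "ax": 0, "ay": 0, "az": 0}
  hand: 0.65

```text
time_s: 7.7
eef_pos: [0.5007, -0.0087, 0.0799]
tcp_rot: [0.002, 0.157, 0.988, 0.0]
ft_force: [-2.1, 3.3, 12.7]
grip_width: 0.0392
```

Width is 39 mm, so both tabs are fully in and the cover is still down. I'll lift slowly.

play_rows:
  increments:
    - {"x": 0, "y": 0, "z": 0, "ax": 0, "ay": 0, "az": 0}
    - {"x": 0, "y": 0, "z": -4, "ax": 0, "ay": 0, "az": 0}
    - {"x": 0, "y": 0, "z": -8, "ax": 0, "ay": 0, "az": 0}
    - {"x": 0, "y": 0, "z": -13, "ax": 0, "ay": 0, "az": 0}
    - {"x": 0, "y": 0, "z": -20, "ax": 0, "ay": 0, "az": 0}
    - {"x": 0, "y": 0, "z": -20, "ax": 0, "ay": 0, "az": 0}
  newtons: 60

```text
time_s: 8.45
eef_pos: [0.5004, -0.0086, 0.0999]
tcp_rot: [0.002, 0.157, 0.988, 0.0]
ft_force: [0.2, 0.0, -4.4]
grip_width: 0.0381
```

```bash
python3 -c "
from go import *
target(.498,-.0095,.2,np.pi/2-.3155)
for n,b in(('side',(230,160,360,300)),):
    r=snap(n,n+'3.png'); a=r['image'][b[1]:b[3],b[0]:b[2],::-1]; cv2.imwrite('pics/h3_'+n+'.png',cv2.resize(a,None,fx=4.2,fy=4.2,interpolation=2))
"
```

```text
shift [   1.6   -1.4 -100.1] rv [ 0.0016  0.0044 -0.0007] pos [ 0.5004 -0.0086  0.0999] F [ 0.2  0.  -4.4] w 0.0381 t 8.45
```

View pics/h3_side.png

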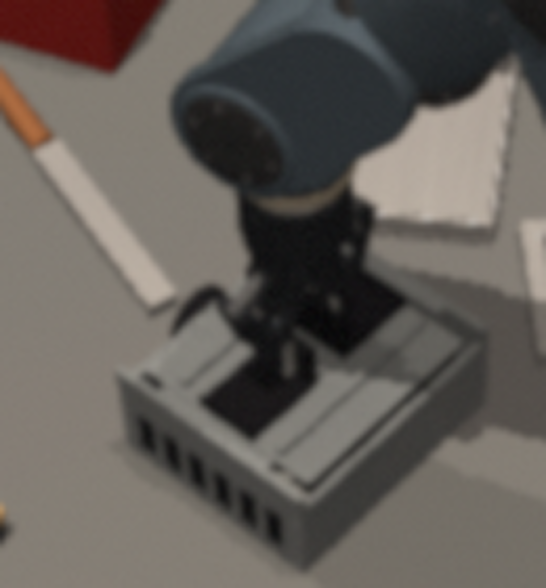

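play_rows:
  increments:
    - {"x": 0, "y": 0, "z": -10, "ax": 0, "ay": 0, "az": 0}
    - {"x": 0, "y": 0, "z": -25, "ax": 0, "ay": 0, "az": 0}
    - {"x": 0, "y": 0, "z": -45, "ax": 0, "ay": 0, "az": 0}
    - {"x": 0, "y": 0, "z": -65, "ax": 0, "ay": 0, "az": 0}
    - {"x": 0, "y": 0, "z": -85, "ax": 0, "ay": 0, "az": 0}
    - {"x": 0, "y": 0, "z": -98, "ax": 0, "ay": 0, "az": 0}
    - {"x": 0, "y": 0, "z": -100, "ax": 0, "ay": 0, "az": 0}
    - {"x": 0, "y": 0, "z": -100, "ax": 0, "ay": 0, "az": 0}

```text
time_s: 9.5
eef_pos: [0.4996, -0.0086, 0.1993]
tcp_rot: [0.002, 0.157, 0.988, 0.0]
ft_force: [0.8, -0.7, -4.1]
grip_width: 0.0383
```

```bash
python3 -c "
from go import *
target(.498,.287,.2,np.radians(85.1))
for n,b in(('side',(190,100,360,300)),):
    r=snap(n,n+'4.png'); a=r['image'][b[1]:b[3],b[0]:b[2],::-1]; cv2.imwrite('pics/h4_'+n+'.png',cv2.resize(a,None,fx=3,fy=3,interpolation=2))
"
```

```text
shift [ 93.4 280.5  -0.7] rv [ 0.001   0.0036 -0.2307] pos [ 0.4996 -0.0086  0.1993] F [ 0.8 -0.7 -4.1] w 0.0383 t 9.5
```

View pics/h4_side.png

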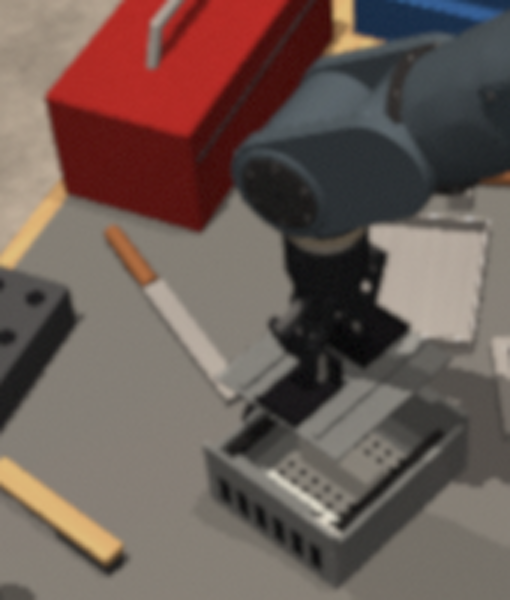

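The cover is held level above the box and the perforated screen shows in the box. Next is the mat.

play_rows:
  increments:
    - {"x": 4, "y": 12, "z": 0, "ax": 0, "ay": 0, "az": -0.02}
    - {"x": 16, "y": 47, "z": 0, "ax": 0, "ay": 0, "az": -0.05}
    - {"x": 29, "y": 87, "z": 0, "ax": 0, "ay": 0, "az": -0.08}
    - {"x": 43, "y": 129, "z": 0, "ax": 0, "ay": 0, "az": -0.12}
    - {"x": 57, "y": 171, "z": 0, "ax": 0, "ay": 0, "az": -0.16}
    - {"x": 71, "y": 213, "z": 0, "ax": 0, "ay": 0, "az": -0.2}
    - {"x": 83, "y": 249, "z": 0, "ax": 0, "ay": 0, "az": -0.22}
    - {"x": 91, "y": 272, "z": 0, "ax": 0, "ay": 0, "az": -0.23}

```text
time_s: 10.55
eef_pos: [0.4967, 0.2805, 0.1984]
tcp_rot: [0.001, 0.042, 0.999, 0.0]
ft_force: [0.8, -0.2, -4.8]
grip_width: 0.038
```

```bash
python3 -c "
from go import *
target(.498,.287,.045,np.radians(85.1))"
```

```text
shift [ -0.4   6.5 153.4] rv [0.0003 0.0022 0.002 ] pos [0.4967 0.2805 0.1984] F [ 0.8 -0.2 -4.8] w 0.038 t 10.55
```

play_rows:
  increments:
    - {"x": 0, "y": 6, "z": 20, "ax": 0, "ay": 0, "az": 0}
    - {"x": 0, "y": 6, "z": 50, "ax": 0, "ay": 0, "az": 0}
    - {"x": 0, "y": 6, "z": 80, "ax": 0, "ay": 0, "az": 0}
    - {"x": 0, "y": 6, "z": 110, "ax": 0, "ay": 0, "az": 0}
    - {"x": 0, "y": 6, "z": 135, "ax": 0, "ay": 0, "az": 0}
    - {"x": 0, "y": 6, "z": 148, "ax": 0, "ay": 0, "az": 0}
    - {"x": 0, "y": 6, "z": 152, "ax": 0, "ay": 0, "az": 0}
    - {"x": 0, "y": 6, "z": 153, "ax": 0, "ay": 0, "az": 0}

```text
time_s: 11.55
eef_pos: [0.4978, 0.2869, 0.0459]
tcp_rot: [0.001, 0.042, 0.999, 0.0]
ft_force: [0.9, -0.0, -4.7]
grip_width: 0.038
```

```bash
python3 -c "
from go import *
target(.498,.287,.035,np.radians(85.1))
for n,b in(('side',(150,200,360,420)),):
    r=snap(n,n+'5.png'); a=r['image'][b[1]:b[3],b[0]:b[2],::-1]; cv2.imwrite('pics/h5_'+n+'.png',cv2.resize(a,None,fx=2.7,fy=2.7,interpolation=2))
"
```

```text
shift [-0.2  0.1 10.9] rv [0.0007 0.0029 0.0023] pos [0.4978 0.2869 0.0459] F [ 0.9 -0.  -4.7] w 0.038 t 11.55
```

View pics/h5_side.png

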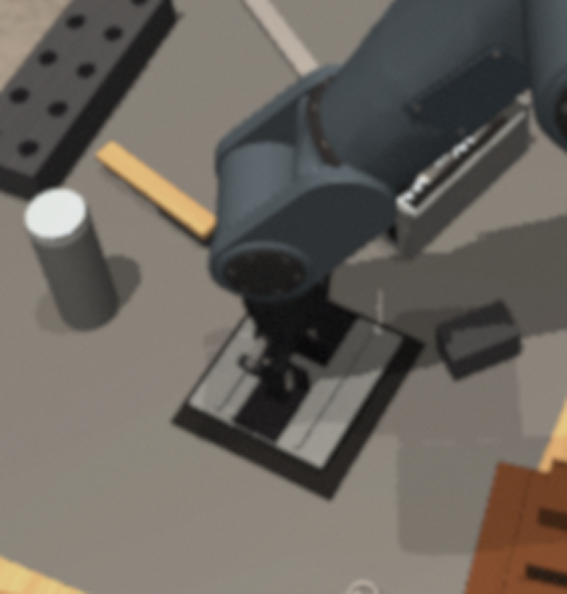

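The cover is over the mat and aligned with it. I'll lower until contact.

play_rows:
  increments:
    - {"x": 0, "y": 0, "z": 4, "ax": 0, "ay": 0, "az": 0}
    - {"x": 0, "y": 0, "z": 8, "ax": 0, "ay": 0, "az": 0}
    - {"x": 0, "y": 0, "z": 12, "ax": 0, "ay": 0, "az": 0}
    - {"x": 0, "y": 0, "z": 12, "ax": 0, "ay": 0, "az": 0}

```text
time_s: 12.1
eef_pos: [0.4977, 0.2867, 0.0336]
tcp_rot: [0.001, 0.042, 0.999, 0.0]
ft_force: [-0.3, 0.1, -4.3]
grip_width: 0.0379
```

play_rows:
  increments:
    - {"x": 0, "y": 0, "z": 1, "ax": 0, "ay": 0, "az": 0}
    - {"x": 0, "y": 0, "z": 2, "ax": 0, "ay": 0, "az": 0}
    - {"x": 0, "y": 0, "z": 3, "ax": 0, "ay": 0, "az": 0}
    - {"x": 0, "y": 0, "z": 3, "ax": 0, "ay": 0, "az": 0}

```text
time_s: 12.6
eef_pos: [0.4977, 0.2867, 0.0306]
tcp_rot: [0.001, 0.042, 0.999, 0.0]
ft_force: [0.5, 0.7, -4.2]
grip_width: 0.0383
```

play_rows:
  increments:
    - {"x": 0, "y": 0, "z": 1, "ax": 0, "ay": 0, "az": 0}
    - {"x": 0, "y": 0, "z": 2, "ax": 0, "ay": 0, "az": 0}
    - {"x": 0, "y": 0, "z": 2, "ax": 0, "ay": 0, "az": 0}

```text
time_s: 12.98
eef_pos: [0.4978, 0.2868, 0.03]
tcp_rot: [0.001, 0.042, 0.999, 0.0]
ft_force: [-7.1, -3.5, 14.5]
grip_width: 0.0377
```

play_rows:
  increments:
    - {"x": 0, "y": 0, "z": 0, "ax": 0, "ay": 0, "az": 0}
    - {"x": 0, "y": 0, "z": 0, "ax": 0, "ay": 0, "az": 0}
    - {"x": 0, "y": 0, "z": 0, "ax": 0, "ay": 0, "az": 0}
    - {"x": 0, "y": 0, "z": 0, "ax": 0, "ay": 0, "az": 0}
    - {"x": 0, "y": 0, "z": 0, "ax": 0, "ay": 0, "az": 0}
    - {"x": 0, "y": 0, "z": 0, "ax": 0, "ay": 0, "az": 0}
  hand: 0

```text
time_s: 13.72
eef_pos: [0.4978, 0.2868, 0.03]
tcp_rot: [0.001, 0.042, 0.999, 0.0]
ft_force: [-0.3, -0.2, -1.0]
grip_width: 0.0854
```

```bash
python3 -c "
from go import *
target(.498,.287,.035,np.radians(85.1))
for n,b in(('side',(150,200,360,420)),):
    r=snap(n,n+'6.png'); a=r['image'][b[1]:b[3],b[0]:b[2],::-1]; cv2.imwrite('pics/h6_'+n+'.png',cv2.resize(a,None,fx=2.7,fy=2.7,interpolation=2))
"
```

```text
shift [-0.2  0.2 -5. ] rv [0.0006 0.0028 0.0023] pos [0.4978 0.2868 0.03  ] F [-0.3 -0.2 -1. ] w 0.0854 t 13.72
```

View pics/h6_side.png

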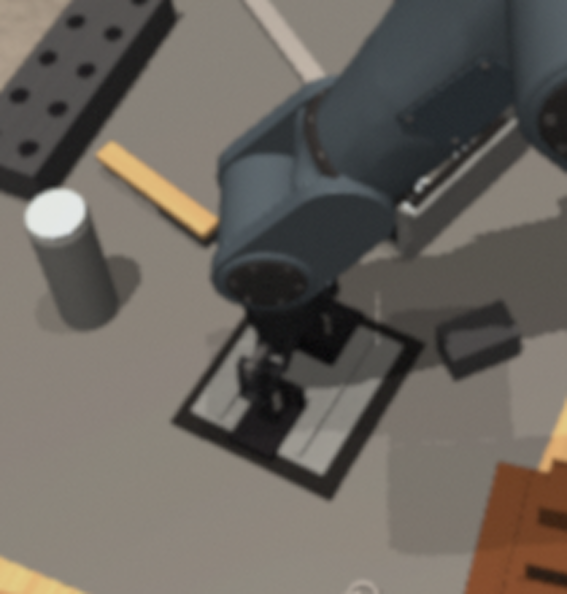

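play_rows:
  increments:
    - {"x": 0, "y": 0, "z": -8, "ax": 0, "ay": 0, "az": 0}
    - {"x": 0, "y": 0, "z": -22, "ax": 0, "ay": 0, "az": 0}
    - {"x": 0, "y": 0, "z": -45, "ax": 0, "ay": 0, "az": 0}
    - {"x": 0, "y": 0, "z": -75, "ax": 0, "ay": 0, "az": 0}
    - {"x": 0, "y": 0, "z": -110, "ax": 0, "ay": 0, "az": 0}
    - {"x": 0, "y": 0, "z": -145, "ax": 0, "ay": 0, "az": 0}
    - {"x": 0, "y": 0, "z": -168, "ax": 0, "ay": 0, "az": 0}
    - {"x": 0, "y": 0, "z": -170, "ax": 0, "ay": 0, "az": 0}

```text
time_s: 14.78
eef_pos: [0.4979, 0.2871, 0.2023]
tcp_rot: [0.003, 0.042, 0.999, 0.001]
ft_force: [0.4, -0.6, -0.8]
grip_width: 0.0854
```

```bash
python3 - <<'E'
from ov import *
from go import target
target(.498,-.009,.2,np.pi/2-.3155)
for n in('top','side'):
    r=snap(n,n+'7.png')
    for k in('screen_top','screen_low','cover','mat'):
        print(n,k,[(np.round(d['at'],3).tolist(),round(d['p'],2)) for d in search_frame(n,k)][:3])
    b=(250,190,370,300) if n=='top' else (250,195,355,305)
    z=11
    p=[.4975,-.0095,-.3155]
    R=[rect(-58,58,-60,60,14),rect(-45,45,-13.5,13.5,51)]
    draw(r,r['image'][:,:,::-1].copy(),p,b,5,R,f'pics/sc_{n}.png')
    draw(r,r['image'][:,:,::-1].copy(),p,b,5,[],f'pics/sr_{n}.png')
E
```

```text
shift [ -24.6 -295.     1.7] rv [0.0032 0.0058 0.2323] pos [0.4979 0.2871 0.2023] F [ 0.4 -0.6 -0.8] w 0.0854 t 14.78
top screen_top [([0.497, -0.008, 0.013], 0.8), ([0.748, -0.141, 0.016], 0.36)]
top screen_low [([0.523, 0.205, 0.005], 0.41)]
top cover [([0.189, 0.43, 0.012], 0.92), ([0.183, -0.354, 0.006], 0.87), ([0.495, 0.232, 0.008], 0.61)]
top mat [([0.521, 0.206, 0.006], 0.71), ([0.338, 0.184, 0.047], 0.26)]
side screen_top [([0.494, 0.005, 0.013], 0.91)]
side screen_low [([0.835, -0.193, 0.019], 0.2)]
side cover [([0.494, 0.293, 0.012], 0.87), ([0.191, 0.365, 0.005], 0.55)]
side mat [([0.452, 0.325, 0.004], 0.65), ([0.446, 0.026, 0.052], 0.58)]
```

View pics/sc_top.png

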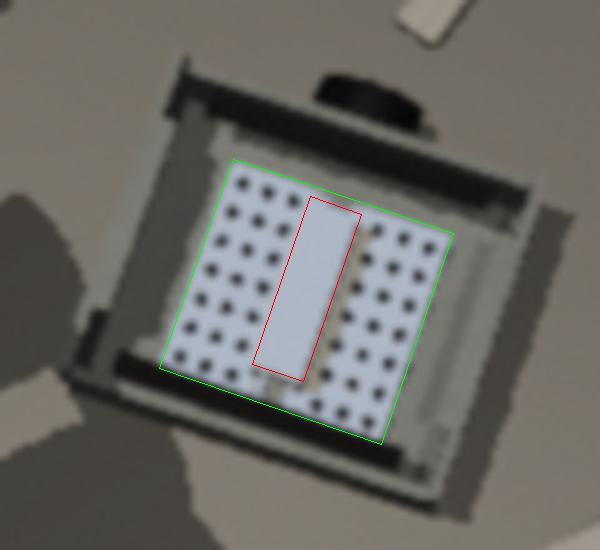

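View pics/sc_side.png

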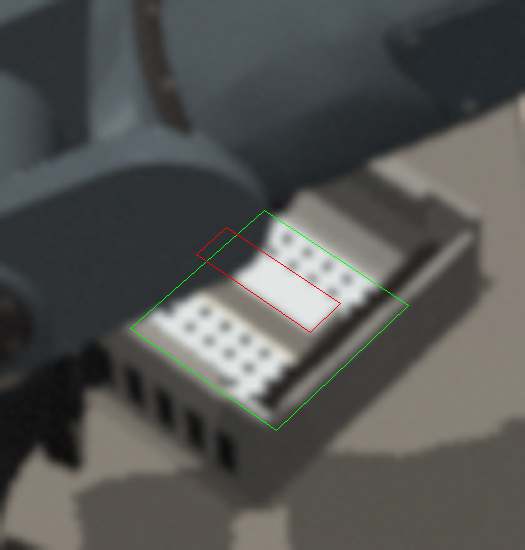

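View pics/side7.png

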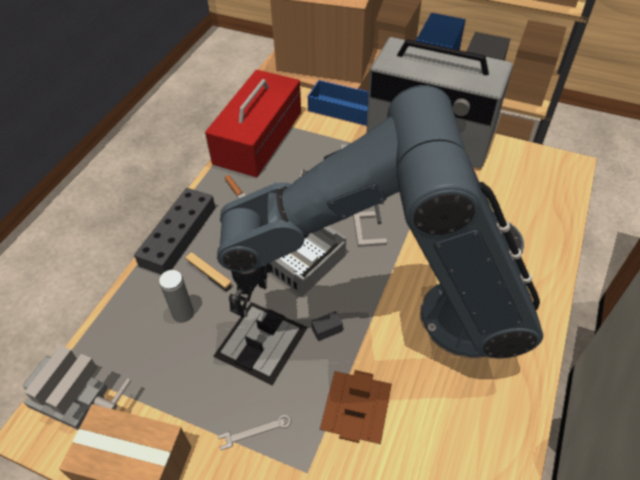

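The cover lies on the mat with its tabs out. The screen fits the model with its rib at about (307,288) in the crop. Moving above the rib.

play_rows:
  increments:
    - {"x": -1, "y": -13, "z": 0, "ax": 0, "ay": 0, "az": 0.02}
    - {"x": -4, "y": -50, "z": 0, "ax": 0, "ay": 0, "az": 0.05}
    - {"x": -8, "y": -95, "z": 0, "ax": 0, "ay": 0, "az": 0.08}
    - {"x": -12, "y": -140, "z": 0, "ax": 0, "ay": 0, "az": 0.12}
    - {"x": -16, "y": -185, "z": 0, "ax": 0, "ay": 0, "az": 0.16}
    - {"x": -19, "y": -230, "z": 0, "ax": 0, "ay": 0, "az": 0.2}
    - {"x": -22, "y": -265, "z": 0, "ax": 0, "ay": 0, "az": 0.22}
    - {"x": -24, "y": -290, "z": 0, "ax": 0, "ay": 0, "az": 0.232}
  hand: 0.35

```text
time_s: 16.27
eef_pos: [0.4966, -0.0064, 0.1996]
tcp_rot: [0.001, 0.158, 0.987, 0.0]
ft_force: [-0.1, 1.0, -0.6]
grip_width: 0.0558
```

```bash
python3 -c "
from go import *
target(.498,-.0095,.043,np.pi/2-.3155)"
```

```text
shift [ -2.   -2.6 156.6] rv [ 0.0006  0.0021 -0.0023] pos [ 0.4966 -0.0064  0.1996] F [-0.1  1.  -0.6] w 0.0558 t 16.27
```

play_rows:
  increments:
    - {"x": -2, "y": -2.5, "z": 15, "ax": 0, "ay": 0.002, "az": -0.002}
    - {"x": -2, "y": -2.5, "z": 40, "ax": 0, "ay": 0.002, "az": -0.002}
    - {"x": -2, "y": -2.5, "z": 70, "ax": 0, "ay": 0.002, "az": -0.002}
    - {"x": -2, "y": -2.5, "z": 100, "ax": 0, "ay": 0.002, "az": -0.002}
    - {"x": -2, "y": -2.5, "z": 115, "ax": 0, "ay": 0.002, "az": -0.002}
    - {"x": -2, "y": -2.5, "z": 120, "ax": 0, "ay": 0.002, "az": -0.002}
    - {"x": -2, "y": -2.5, "z": 120, "ax": 0, "ay": 0.002, "az": -0.002}

```text
time_s: 17.15
eef_pos: [0.4982, -0.0093, 0.0799]
tcp_rot: [0.0, 0.157, 0.988, 0.0]
ft_force: [0.7, -0.3, 0.8]
grip_width: 0.0557
```

```bash
python3 -c "
from go import *
target(.498,-.0095,.043,np.pi/2-.3155)
for n,b in(('side',(230,160,360,300)),):
    r=snap(n,n+'8.png'); a=r['image'][b[1]:b[3],b[0]:b[2],::-1]; cv2.imwrite('pics/h8_'+n+'.png',cv2.resize(a,None,fx=4.2,fy=4.2,interpolation=2))
"
```

```text
shift [ 0.1 -0.3 36.9] rv [ 0.0007  0.0005 -0.0003] pos [ 0.4982 -0.0093  0.0799] F [ 0.7 -0.3  0.8] w 0.0557 t 17.15
```

View pics/h8_side.png

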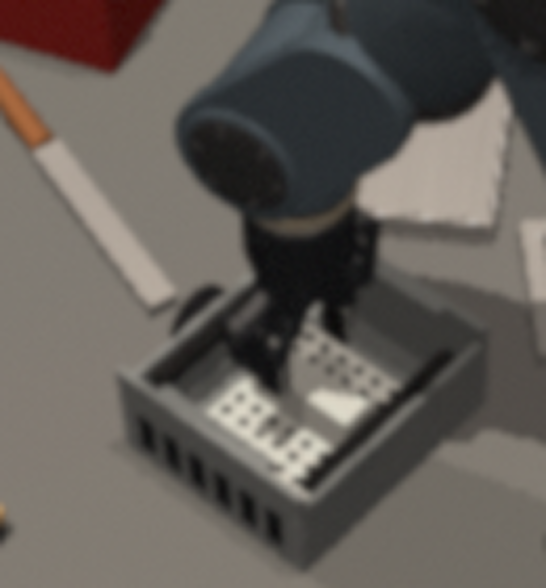

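play_rows:
  increments:
    - {"x": 0, "y": 0, "z": 8, "ax": 0, "ay": 0, "az": 0}
    - {"x": 0, "y": 0, "z": 17, "ax": 0, "ay": 0, "az": 0}
    - {"x": 0, "y": 0, "z": 26, "ax": 0, "ay": 0, "az": 0}
    - {"x": 0, "y": 0, "z": 33, "ax": 0, "ay": 0, "az": 0}
    - {"x": 0, "y": 0, "z": 35, "ax": 0, "ay": 0, "az": 0}
    - {"x": 0, "y": 0, "z": 35, "ax": 0, "ay": 0, "az": 0}

```text
time_s: 17.95
eef_pos: [0.4984, -0.0093, 0.0451]
tcp_rot: [0.001, 0.157, 0.988, 0.0]
ft_force: [0.2, 1.0, -0.2]
grip_width: 0.0553
```

```bash
python3 -c "
from go import *
target(.498,-.0095,.043,np.pi/2-.3155)
for n,b in(('side',(230,160,360,300)),):
    r=snap(n,n+'9.png'); a=r['image'][b[1]:b[3],b[0]:b[2],::-1]; cv2.imwrite('pics/h9_'+n+'.png',cv2.resize(a,None,fx=4.2,fy=4.2,interpolation=2))
"
```

```text
shift [ 0.3 -0.3  2.1] rv [ 0.0008  0.0009 -0.0003] pos [ 0.4984 -0.0093  0.0451] F [ 0.2  1.  -0.2] w 0.0553 t 17.95
```

View pics/h9_side.png

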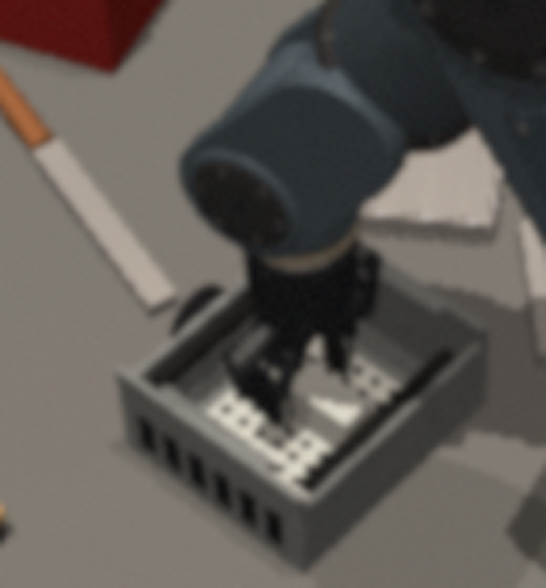

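play_rows:
  increments:
    - {"x": 0, "y": 0, "z": 0, "ax": 0, "ay": 0, "az": 0}
    - {"x": 0, "y": 0, "z": 0, "ax": 0, "ay": 0, "az": 0}
    - {"x": 0, "y": 0, "z": 0, "ax": 0, "ay": 0, "az": 0}
    - {"x": 0, "y": 0, "z": 0, "ax": 0, "ay": 0, "az": 0}
  hand: 0.85
  newtons: 35

```text
time_s: 18.5
eef_pos: [0.4988, -0.0094, 0.0457]
tcp_rot: [0.001, 0.157, 0.988, 0.0]
ft_force: [-1.4, -0.6, 5.6]
grip_width: 0.0259
```

play_rows:
  increments:
    - {"x": 0, "y": 0, "z": -2, "ax": 0, "ay": 0, "az": 0}
    - {"x": 0, "y": 0, "z": -5, "ax": 0, "ay": 0, "az": 0}
    - {"x": 0, "y": 0, "z": -8, "ax": 0, "ay": 0, "az": 0}
    - {"x": 0, "y": 0, "z": -11, "ax": 0, "ay": 0, "az": 0}
    - {"x": 0, "y": 0, "z": -11, "ax": 0, "ay": 0, "az": 0}

```text
time_s: 19.12
eef_pos: [0.4989, -0.0094, 0.0569]
tcp_rot: [0.001, 0.157, 0.988, 0.0]
ft_force: [-0.1, -0.2, -0.9]
grip_width: 0.0262
```

```bash
python3 -c "
from go import *
target(.498,-.0095,.2,np.pi/2-.3155)
for n,b in(('side',(230,160,360,300)),):
    r=snap(n,n+'10.png'); a=r['image'][b[1]:b[3],b[0]:b[2],::-1]; cv2.imwrite('pics/h10_'+n+'.png',cv2.resize(a,None,fx=4.2,fy=4.2,interpolation=2))
"
```

```text
shift [   0.4   -0.2 -143.1] rv [ 0.0011  0.0024 -0.0002] pos [ 0.4989 -0.0094  0.0569] F [-0.1 -0.2 -0.9] w 0.0262 t 19.12
```

View pics/h10_side.png

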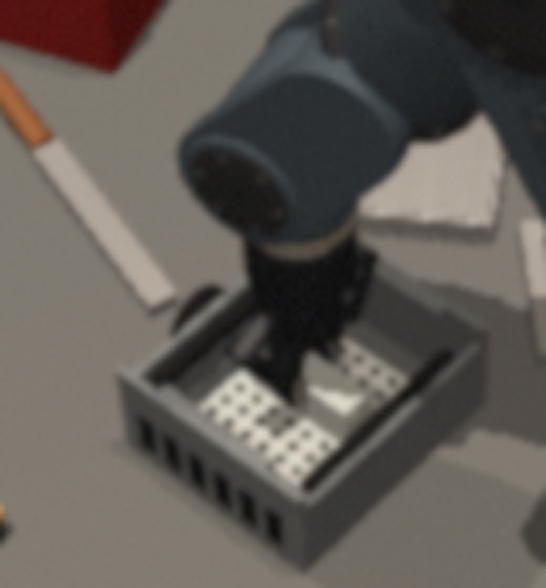

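play_rows:
  increments:
    - {"x": 0, "y": 0, "z": 0, "ax": 0, "ay": 0, "az": 0}
    - {"x": 0, "y": 0, "z": 0, "ax": 0, "ay": 0, "az": 0}

```text
time_s: 19.42
eef_pos: [0.4987, -0.0094, 0.0567]
tcp_rot: [0.001, 0.157, 0.988, 0.0]
ft_force: [-0.2, -0.5, -1.4]
grip_width: 0.0267
```

```bash
python3 -c "
from go import *
f=[]
for i in range(10):
    read_camera('side'); f.append(state()['ft_force'][2])
print(np.mean(f),np.std(f))"
```

```text
-0.6180879668597066 0.30737089613688734
```

The mean force is −0.6 N, so only the light top screen hangs from the fingers. Continuing straight up.

play_rows:
  increments:
    - {"x": 0, "y": 0, "z": -5, "ax": 0, "ay": 0, "az": 0}
    - {"x": 0, "y": 0, "z": -10, "ax": 0, "ay": 0, "az": 0}
    - {"x": 0, "y": 0, "z": -17, "ax": 0, "ay": 0, "az": 0}
    - {"x": 0, "y": 0, "z": -25, "ax": 0, "ay": 0, "az": 0}
    - {"x": 0, "y": 0, "z": -35, "ax": 0, "ay": 0, "az": 0}
    - {"x": 0, "y": 0, "z": -50, "ax": 0, "ay": 0, "az": 0}
    - {"x": 0, "y": 0, "z": -70, "ax": 0, "ay": 0, "az": 0}
    - {"x": 0, "y": 0, "z": -85, "ax": 0, "ay": 0, "az": 0}

```text
time_s: 20.92
eef_pos: [0.4988, -0.0094, 0.1433]
tcp_rot: [0.002, 0.157, 0.988, 0.0]
ft_force: [0.1, 0.7, -1.5]
grip_width: 0.0261
```

play_rows:
  increments:
    - {"x": 0, "y": 0, "z": -15, "ax": 0, "ay": 0, "az": 0}
    - {"x": 0, "y": 0, "z": -35, "ax": 0, "ay": 0, "az": 0}
    - {"x": 0, "y": 0, "z": -50, "ax": 0, "ay": 0, "az": 0}
    - {"x": 0, "y": 0, "z": -55, "ax": 0, "ay": 0, "az": 0}
    - {"x": 0, "y": 0, "z": -55, "ax": 0, "ay": 0, "az": 0}

```text
time_s: 21.55
eef_pos: [0.4985, -0.0094, 0.1982]
tcp_rot: [0.002, 0.157, 0.988, 0.0]
ft_force: [0.0, 0.1, -0.7]
grip_width: 0.0261
```

```bash
python3 -c "
from go import *
from ov import *
target(.545,-.282,.2,np.radians(90+14.85))
r=snap('side','side11.png'); a=r['image'][100:300,190:390,::-1]; cv2.imwrite('pics/h11_side.png',cv2.resize(a,None,fx=3,fy=3,interpolation=2))
r=snap('top','top11.png')
draw(r,r['image'][:,:,::-1].copy(),[.5430,-.2827,.259],(350,170,480,290),5,[rect(-87.5,87.5,-92.5,92.5,24),rect(-83.5,83.5,-88.5,88.5,4)],'pics/tray.png')
"
```

```text
shift [-128.8 -244.7   -1.7] rv [ 3.000e-04  3.500e-03 -5.749e-01] pos [ 0.4985 -0.0094  0.1982] F [ 0.   0.1 -0.7] w 0.0261 t 21.55
```

View pics/h11_side.png

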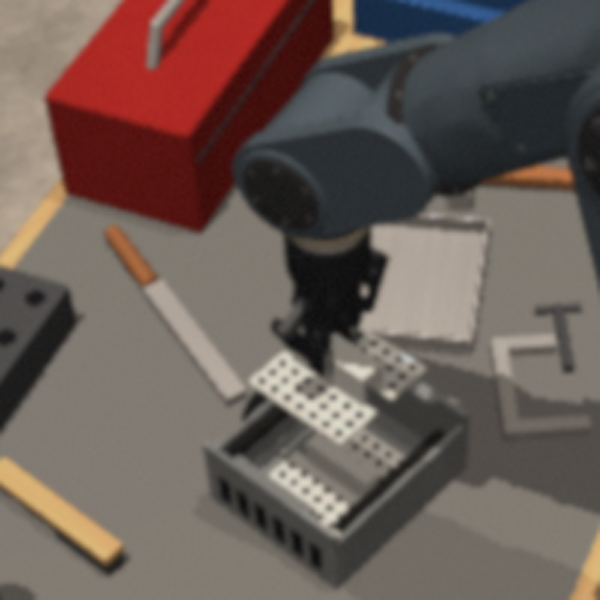

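View pics/tray.png

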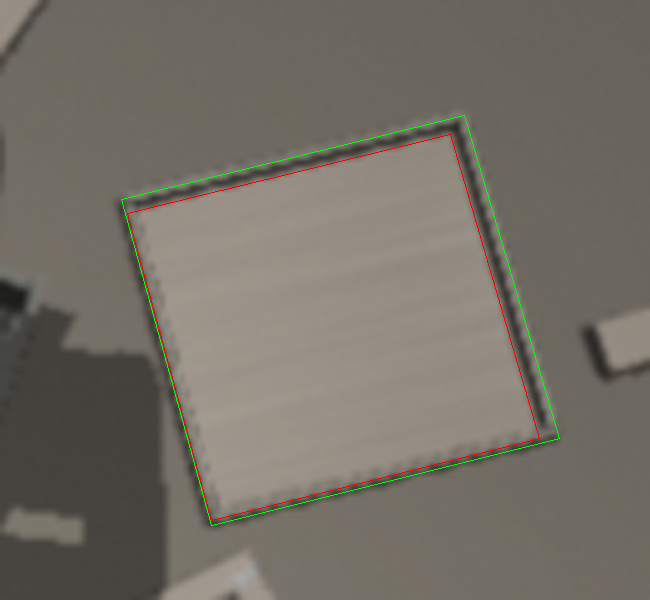

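The top screen is up and level and the lower one stays in the box. The tray fit is good. Moving to the tray.

play_rows:
  increments:
    - {"x": -6, "y": -11, "z": 0, "ax": 0, "ay": 0, "az": -0.03}
    - {"x": -20, "y": -38, "z": 0, "ax": 0, "ay": 0, "az": -0.1}
    - {"x": -38, "y": -72, "z": 0, "ax": 0, "ay": 0, "az": -0.18}
    - {"x": -56, "y": -106, "z": 0, "ax": 0, "ay": 0, "az": -0.26}
    - {"x": -74, "y": -140, "z": 0, "ax": 0, "ay": 0, "az": -0.34}
    - {"x": -92, "y": -174, "z": 0, "ax": 0, "ay": 0, "az": -0.42}
    - {"x": -110, "y": -208, "z": 0, "ax": 0, "ay": 0, "az": -0.5}
    - {"x": -123, "y": -233, "z": 0, "ax": 0, "ay": 0, "az": -0.56}

```text
time_s: 22.65
eef_pos: [0.5427, -0.2705, 0.1967]
tcp_rot: [0.001, -0.123, 0.992, 0.0]
ft_force: [-1.1, -0.2, -1.6]
grip_width: 0.0265
```

```bash
python3 -c "
from go import *
target(.544,-.2825,.06,np.radians(90+14.85))"
```

```text
shift [  1.8 -12.  136.7] rv [ 0.0006  0.0015 -0.0134] pos [ 0.5427 -0.2705  0.1967] F [-1.1 -0.2 -1.6] w 0.0265 t 22.65
```

play_rows:
  increments:
    - {"x": 2, "y": -12, "z": 15, "ax": 0, "ay": 0, "az": -0.013}
    - {"x": 2, "y": -12, "z": 45, "ax": 0, "ay": 0, "az": -0.013}
    - {"x": 2, "y": -12, "z": 75, "ax": 0, "ay": 0, "az": -0.013}
    - {"x": 2, "y": -12, "z": 105, "ax": 0, "ay": 0, "az": -0.013}
    - {"x": 2, "y": -12, "z": 125, "ax": 0, "ay": 0, "az": -0.013}
    - {"x": 2, "y": -12, "z": 135, "ax": 0, "ay": 0, "az": -0.013}
    - {"x": 2, "y": -12, "z": 140, "ax": 0, "ay": 0, "az": -0.013}
    - {"x": 2, "y": -12, "z": 141, "ax": 0, "ay": 0, "az": -0.013}

```text
time_s: 23.65
eef_pos: [0.5441, -0.2827, 0.0561]
tcp_rot: [0.001, -0.129, 0.992, 0.0]
ft_force: [0.0, -0.0, -0.8]
grip_width: 0.0263
```

```bash
python3 -c "
from go import *
target(.544,-.2825,.04,np.radians(90+14.85))
r=snap('side','side12.png'); a=r['image'][80:260,260:440,::-1]; cv2.imwrite('pics/h12_side.png',cv2.resize(a,None,fx=3.3,fy=3.3,interpolation=2))
"
```

```text
shift [ 0.   0.2 16.1] rv [ 0.      0.0019 -0.0005] pos [ 0.5441 -0.2827  0.0561] F [ 0.  -0.  -0.8] w 0.0263 t 23.65
```

View pics/h12_side.png

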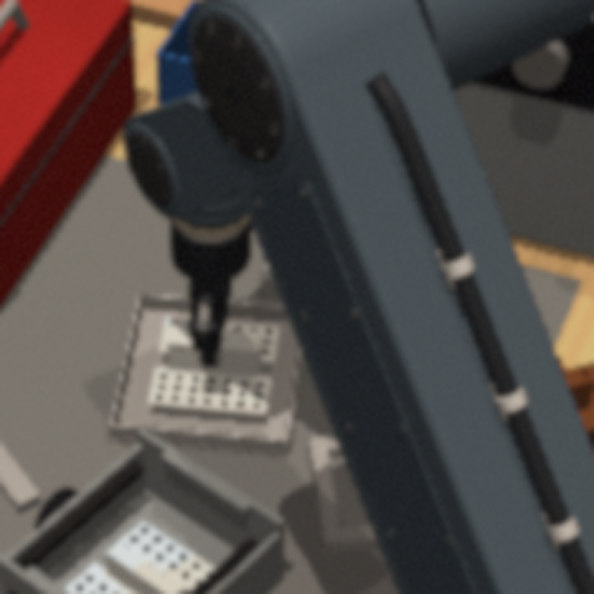

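The screen is centred over the tray, inside its walls. Lowering to contact.

play_rows:
  increments:
    - {"x": 0, "y": 0, "z": 4, "ax": 0, "ay": 0, "az": 0}
    - {"x": 0, "y": 0, "z": 8, "ax": 0, "ay": 0, "az": 0}
    - {"x": 0, "y": 0, "z": 12, "ax": 0, "ay": 0, "az": 0}
    - {"x": 0, "y": 0, "z": 15, "ax": 0, "ay": 0, "az": 0}
    - {"x": 0, "y": 0, "z": 15, "ax": 0, "ay": 0, "az": 0}

```text
time_s: 24.32
eef_pos: [0.544, -0.2826, 0.0409]
tcp_rot: [0.001, -0.129, 0.992, 0.0]
ft_force: [0.9, 0.1, -0.7]
grip_width: 0.0263
```

play_rows:
  increments:
    - {"x": 0, "y": 0, "z": 1, "ax": 0, "ay": 0, "az": 0}
    - {"x": 0, "y": 0, "z": 2, "ax": 0, "ay": 0, "az": 0}
    - {"x": 0, "y": 0, "z": 2, "ax": 0, "ay": 0, "az": 0}

```text
time_s: 24.7
eef_pos: [0.544, -0.2826, 0.0389]
tcp_rot: [0.001, -0.129, 0.992, 0.0]
ft_force: [-0.6, -0.2, -0.5]
grip_width: 0.0262
```

play_rows:
  increments:
    - {"x": 0, "y": 0, "z": 0.5, "ax": 0, "ay": 0, "az": 0}
    - {"x": 0, "y": 0, "z": 1, "ax": 0, "ay": 0, "az": 0}
    - {"x": 0, "y": 0, "z": 1, "ax": 0, "ay": 0, "az": 0}

```text
time_s: 25.08
eef_pos: [0.5441, -0.2827, 0.0387]
tcp_rot: [0.001, -0.129, 0.992, 0.0]
ft_force: [-3.2, 1.5, 8.0]
grip_width: 0.0262
```

Contact at 8 N. I'll open moderately and then retreat upward.

play_rows:
  increments:
    - {"x": 0, "y": 0, "z": 0, "ax": 0, "ay": 0, "az": 0}
    - {"x": 0, "y": 0, "z": 0, "ax": 0, "ay": 0, "az": 0}
    - {"x": 0, "y": 0, "z": 0, "ax": 0, "ay": 0, "az": 0}
    - {"x": 0, "y": 0, "z": 0, "ax": 0, "ay": 0, "az": 0}
    - {"x": 0, "y": 0, "z": 0, "ax": 0, "ay": 0, "az": 0}
  hand: 0.3

```text
time_s: 25.7
eef_pos: [0.544, -0.2827, 0.0386]
tcp_rot: [0.001, -0.129, 0.992, 0.0]
ft_force: [-0.6, -0.8, 0.3]
grip_width: 0.0597
```

play_rows:
  increments:
    - {"x": 0, "y": 0, "z": -8, "ax": 0, "ay": 0, "az": 0}
    - {"x": 0, "y": 0, "z": -22, "ax": 0, "ay": 0, "az": 0}
    - {"x": 0, "y": 0, "z": -45, "ax": 0, "ay": 0, "az": 0}
    - {"x": 0, "y": 0, "z": -75, "ax": 0, "ay": 0, "az": 0}
    - {"x": 0, "y": 0, "z": -110, "ax": 0, "ay": 0, "az": 0}
    - {"x": 0, "y": 0, "z": -145, "ax": 0, "ay": 0, "az": 0}
    - {"x": 0, "y": 0, "z": -168, "ax": 0, "ay": 0, "az": 0}
    - {"x": 0, "y": 0, "z": -170, "ax": 0, "ay": 0, "az": 0}

```text
time_s: 26.7
eef_pos: [0.5444, -0.2831, 0.2111]
tcp_rot: [0.002, -0.129, 0.992, -0.001]
ft_force: [-0.7, -1.1, -0.1]
grip_width: 0.06
```

```bash
python3 -c "
from go import *
target(.41,-.1,.25,np.radians(90+14.85))
snap('side','side13.png');snap('top','top13.png')
for n in('top','side'):
  for k in('screen_top','screen_low','cover'): print(n,k,[(np.round(d['at'],3).tolist(),round(d['p'],2)) for d in search_frame(n,k)][:4])
"
```

```text
shift [ 82.9 211.3 -39.9] rv [-0.0026  0.0044 -0.0004] pos [ 0.5444 -0.2831  0.2111] F [-0.7 -1.1 -0.1] w 0.06 t 26.7
top screen_top [([0.569, -0.224, 0.011], 0.49)]
top screen_low [([0.497, -0.012, 0.005], 0.83)]
top cover [([0.496, 0.286, 0.008], 0.8), ([0.182, -0.365, 0.006], 0.77), ([0.192, 0.36, 0.005], 0.77)]
side screen_top [([0.536, -0.268, 0.005], 0.68), ([0.34, 0.197, 0.044], 0.67), ([0.545, -0.287, 0.003], 0.27), ([0.537, -0.464, 0.024], 0.22)]
side screen_low [([0.504, -0.003, 0.015], 0.6), ([0.502, 0.339, 0.016], 0.46)]
side cover [([0.491, 0.291, 0.014], 0.84), ([0.189, 0.367, 0.009], 0.71), ([0.125, -0.36, 0.004], 0.67)]
```

View pics/side13.png

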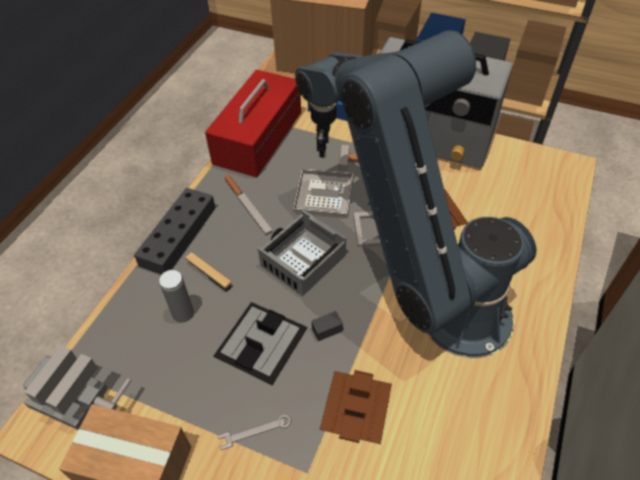

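View pics/top13.png

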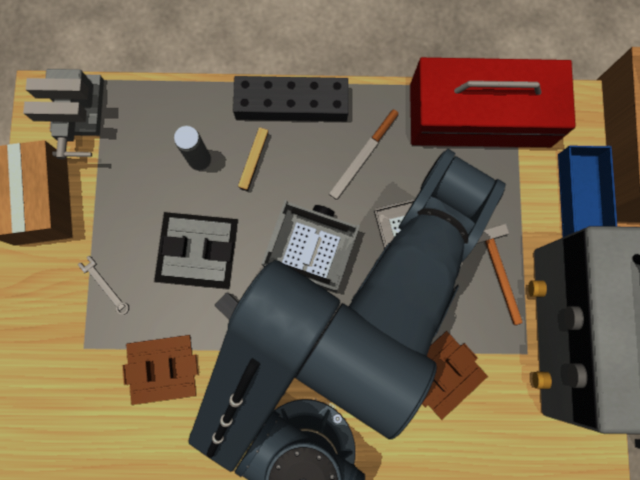

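```bash
python3 - <<'E'
from ov import *
for n,b,f in(('top',(145,200,250,300),6),('side',(205,160,365,390),2.5)):
    r=read_camera(n); P=[.4955,.286,-.085]
    draw(r,r['image'][:,:,::-1].copy(),P,b,f,[rect(-76,76,-80.5,80.5,9),rect(-25,25,25,31,48),rect(-25,25,-31,-25,48)] if n=='top' else [],f'pics/fin_{n}.png')
E
```

```text
(no output)
```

View pics/fin_top.png

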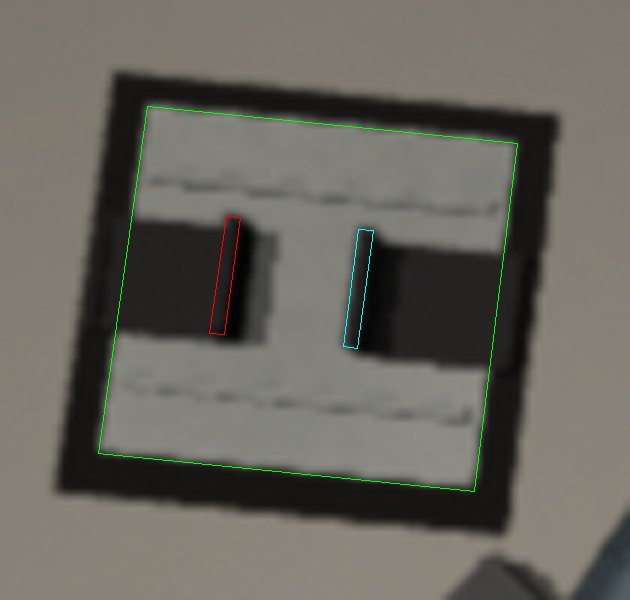

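View pics/fin_side.png

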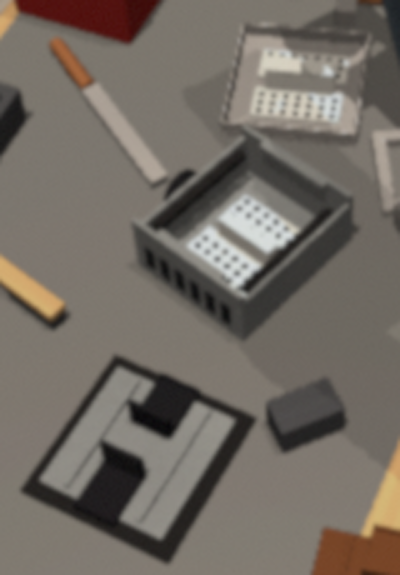

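```bash
python3 -c "
from cell import *
print(sign_off())"
```

```text
the job is handed in; nothing more can be done
None
```

The job is done and handed in at about 27 s of robot time; no verdict was reported.

- **Cover:** I pushed it down on the tab feet and closed both tabs to about 39 mm while it was still down (force peaked around 30 N). I lifted it off, lowered it onto the mat until the force rose, and let go.
- **Top screen:** I pinched it by its rib and lifted it straight out. The wrist force while lifting matched one screen only. I lowered it into the tray to about 8 N of contact and let go.

**Last checks:**
- The cover lies flat on the mat at about (0.496, 0.286), near the mat's centre, with the tabs sprung out.
- The lower screen sits flat in the box at about (0.497, -0.012).
- The top screen lies flat inside the tray in the side view, at about (0.54, -0.27 to -0.285). The top camera gave an offset position for it, (0.569, -0.224), because the arm hid most of it.
- The gripper is clear above the tray, and nothing else on the bench looked moved.

No check failed. The only disagreement was that top-camera reading.

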